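Load the engraver's battery box and hold its spring-loaded cover shut

TASK

Take the fresh cell from the charger and put it, terminal up, in the empty well of the battery box, and turn the quarter-turn button on the box to its open position, so that it lines up with the slot of the cover. Then fit the black cover over the button and press it fully home against the springs under the cells. Finish while still holding the cover pressed down, with the button left open, so that I can lock it; leave the other things on the desk where they are.

Things in the scene. Friction and masses are not known exactly. Their poses are not given: they have to be found in the camera images.
- battery_box: Grey battery box fixed on a steel base plate, 84 x 137 x 4 mm. Origin: centre of the underside, on the desk; z up, y along its length. Body 60 (x) x 115 (y) mm, its top a shoulder at z = 41 mm; above it a neck 48 x 103 mm (45.5 x 100.5 in the last 3 mm), top at z = 54 mm: the frame the cover fits over. Two round wells, 30 mm bore, at x = 0, y = +31 mm (empty) and y = -31 mm (holds a cell).
- empty_well (a point): Centre of the mouth of the empty well, at the neck's top (z = 54 mm in the box's frame). A sprung contact plate closes the well 44 mm below it (z = 10 mm) when unloaded; a cell standing on it reaches z = 60 mm. Each of the two springs pushes up with 3 N unloaded and 5.5 N when the cover is home and the cell 5 mm lower (11 N in all).
- full_well (a point): Centre of the mouth of the well that already holds a cell, same height.
- turn_button (a joint): Angle (rad) of the quarter-turn button in the middle of the box. 0 = open: wing along the box's y axis, in line with the slot of a cover lying along the box; 1.57 = locked: wing across the box; hard stops at both. Grows clockwise seen from above, so it opens counterclockwise. Starts part-way to locked and stays where it is left (friction 0.03 N m).
- button_grip (a point): On the button's axis, at mid height of its wing (z = 70 mm in the box's frame), turning with it: y along the wing. The wing is an aluminium bar 26 mm long, 9 mm wide, from z = 61 to 79 mm in the box's frame (the last 4 mm narrower), with a red line on top.
- cover: Black pan-shaped cover, 60 (x) x 115 (y) x 18 (z) mm, 0.11 kg, lying right way up on the desk. Origin: centre of its rim plane (underside); y along its length. Walls 4 mm thick and 14 mm deep, cavity 52 x 107 mm (2 mm play each side of the neck). It fits either way round. Grip it across its 60 mm width at mid length: the wing then stands between the fingers.
- cover_slot (a point): Centre of the slot in the cover's 4 mm top plate, 18 mm above its rim: 14 (x) x 32 (y) mm, framed in aluminium; the wing passes through it only when in line. Set on the cells unpressed, the cover's rim is 5 mm above the box's shoulder; home, the rim touches the shoulder (this point at z = 59 mm in the box's frame) and the wing stands clear above.
- fresh_cell: The fresh rechargeable cell: round, 26 mm in diameter, 50 mm tall including the 2 mm terminal, blue with a copper band, 0.065 kg, standing terminal up in a charger bay, its upper 26 mm above the charger. Origin: centre of its underside; z up to the terminal.
- box_cell: The same kind of cell, already in the other well of the box; origin at the centre of its underside.
- charger: White two-bay charger, fixed, 88 mm long (y), 48 mm wide (x) and 34 mm high, with a 12 mm high grey step out to x = -40 mm. Origin: centre of the white block's underside. Bays: 30 mm bore at y = +20 mm (holds the fresh cell, which stands 10 mm above the desk) and y = -20 mm (empty).
- loupe: Bystander, to be left where it is: black watchmaker's loupe, 42 x 42 x 30 mm; origin at the centre of its underside.
- steel_block: Bystander, to be left where it is: dark steel bench block, 57 x 76 x 28 mm; origin at the centre of its underside.
- stamp: Bystander, to be left where it is: black hand stamp with a green top, 26 x 46 x 38 mm; origin at the centre of its underside.
- punch_weight: Bystander, to be left where it is: black turned weight on a brown round foot, 62 mm across the foot, 79 mm high; origin at the centre of its underside.

How it is judged:
By the outcome, as a careful person would: the job done as asked, in the order asked, and still so for the second after the job is handed in, while the arm keeps its last pose, push and grip.
It also fails if it takes over 61 s, if anything falls off the work surface, if the arm or the gripper's body presses on something with over 40 N, if the wrist force passes 120 N, or if a joint passes its speed limit or range.

ROBOT

A 6-joint arm with a two-finger parallel gripper is mounted at the origin on a cart in front of the work surface, level with it; the furniture and walls round the work are solid. World frame = base frame: x ahead of the robot, y to its left, z up, the work surface at z = 0. Lengths are in m, angles in rad, forces in N, time in s.
With the tool pointing down it reaches from about 0.425 to 0.925 m from the base axis. Payload 12.5 kg.
Tool frame: the origin (TCP) lies between the finger pads; the fingertips stand 19 mm ahead of it and the grasp point (between the pads) is the TCP (r.tcp_to_tips is the distance from the TCP to the fingertips, in m); z points along the fingers, y is the line along which they close (so a half turn about z gives the same grasp; the last joint's range is limited). The gripper opens to 85 mm and grips with 20 to 120 N. Pads are 22 mm wide; open, the fingers measure 114 mm over their backs; the gripper's body (76 mm by 85 mm) begins 54 mm behind the grasp point. The pads swing forward as they close: fully open they stand 13 mm farther back than shut.
Start: joints at [1.005, 0.491, 1.559, -0, 1.092, -0.106], TCP at [0.277, 0.56, 0.213] pointing down, gripper open.
Joint ranges: [-3.1, 3.1], [-0.84, 2.19], [0.05, 2.79], [-1.13, 4.28], [0.06, 2.93], [-2.69, 2.69]. Speed limits (rad/s): [2.22, 2.22, 2.79, 3.14, 3.14, 3.14].

INTERFACE

Orientations are given as a rotation vector (axis times angle).
In Python, from bench import r gives the robot as it stands.
- The arm moves only by the tool carry_out, never from a script. Its argument "rows" is a list of rows, each an object of numbers: "x", "y", "z": the shift along the tool's x, y, z in cm; "yaw": the turn about the tool's z in rad. A call has 1 to 8 rows; each row is the pose to reach, as a shift and turn from the pose commanded when the call began, along the tool's axes at that moment; what a row does not reach only later rows make up. A row lasts 1/10 s, in which the tool goes at most 50 mm and 8.59 degrees, less where a joint would pass 70% of its speed; a pose out of reach is approached as far as the arm can. A call with a gripper value outside its range is refused whole. "gripper" is the opening in per cent of the stroke, from 0 (shut) to 100 (fully open), set as the call begins (left out, the last holds). The fingers move at their own pace and stop on an object; "newtons" is the grip in N (left out, the last holds). Time passes only in rows, so rows that repeat a pose let the fingers close. It gives the time, the measured TCP pose, the force, the opening and the grip force at its end, in the units of the state.
- r.get_obs(): the state, without advancing time (a new reading comes with each control period).
- r.camera(name): name is "side" or "top"; returns the picture (420x560x3 uint8, red, green, blue); there is no depth.
- r.camera_model(name): a dict with "fovy" (degrees; the focal length in pixels is half the picture's height over the tangent of half this angle, whatever the lens; pixels are square), "cx", "cy" (the principal point, pixels), "k1" (the pictures are not rectified: a ray, as slopes to the right and down, at radius r is drawn at 1 + k1 r^2 times it, then the intrinsics apply), "R" (3x3) and "t" (3): a world point X has camera coordinates R X + t. Camera axes: x right, y down, z forward; pixel columns grow to the right and rows downward; lengths in m; the calibration is good to about 2 mm. A picture is of the moment at which its call begins. camera_model takes no time and is no camera call.
- r.finish_job(): hands the job in; it is judged then, once.
The state is a dict: "t": time; "joint_positions": joint angles; "qd": joint speeds; "joint_efforts": joint torques, N m; "position": TCP position; "eef_rot": TCP orientation; "force": force on the tool from outside, world axes, zero at the start; "ft_torque": the same for the moment, N m; "finger_gap": opening from 0.0 (shut) to 1.0 (fully open); "gripper_force": force on a finger pad.
Only numpy, scipy, OpenCV 4.12 (cv2) and the standard library are available. Lean on these libraries where they do the work, as an engineer would, in place of code of your own. Each camera call takes 0.05 s, during which the arm holds its last target. There are 200 camera calls.

## Working session

There is one attempt and no reset: what is moved stays moved. The work goes in short steps, Python scripts to look and compute and a tool call to move; the robot and the scene stay as the last step left them, time stands still between calls to the robot, and variables do not carry over. Pictures are saved under pics/ and viewed, at most 10 in all, crops included, and the job is handed in when it is done.

Besides the shell and the picture viewer there is one more tool, called as name(argument=value, ...) on one line, values as JSON. carry_out: Moves the arm, as the interface text tells. Its arguments: {"type":"object","properties":{"rows":{"type":"array","items":{"type":"object","properties":{"x":{"type":"number"},"y":{"type":"number"},"z":{"type":"number"},"yaw":{"type":"number"}}}},"gripper":{"type":"number"},"newtons":{"type":"number"}},"required":["rows"]}

```bash
mkdir -p pics; ls; python3 - <<'E'
from bench import r
import cv2
for n in("top","side"):
    cv2.imwrite(f"pics/{n}0.png",r.camera(n)[:,:,::-1])
    print(n,r.camera_model(n))
o=r.get_obs();print(o)
E
```

```text
pics
top {'fovy': 47.650341769826085, 'cx': 280.6796801057432, 'cy': 210.9736359438251, 'k1': -0.09297217425102149, 'R': array([[ 0.00917476, -0.99994264, -0.00552626],
       [-0.9934581 , -0.00848589, -0.11388145],
       [ 0.11382802,  0.00653494, -0.99347898]]), 't': array([-0.00860382,  0.54796977,  1.34409358])}
side {'fovy': 50.77869888767785, 'cx': 275.6825672346964, 'cy': 208.38394649522684, 'k1': -0.037150285429126025, 'R': array([[-0.99977095, -0.00657786, -0.02036624],
       [ 0.01391124,  0.52343106, -0.85195446],
       [ 0.01626435, -0.85204264, -0.52321966]]), 't': array([0.55289892, 0.08189285, 0.95579595])}
{'t': 0.1, 'joint_positions': array([ 1.00537641e+00,  4.91527562e-01,  1.55938740e+00,  5.43081695e-06,
        1.09167821e+00, -1.05607356e-01]), 'qd': array([-9.46471468e-05, -2.74490925e-03, -1.03465309e-03,  6.06927836e-04,
        2.45050412e-03, -1.22662907e-03]), 'joint_efforts': array([ 1.67503658e-03, -6.19449806e+01, -2.62027949e+01, -1.72355831e-04,
        2.92947429e-03,  1.56184382e-05]), 'position': array([0.27723253, 0.55991594, 0.21276899]), 'eef_rot': array([-7.15853484e-01, -3.05860388e+00,  1.48133601e-03]), 'force': array([0.48564739, 0.28424474, 0.4254644 ]), 'ft_torque': array([ 0.01098018, -0.02859131, -0.00377701]), 'gripper_force': 0.0, 'finger_gap': 0.9960714314531559}
```

View pics/top0.png

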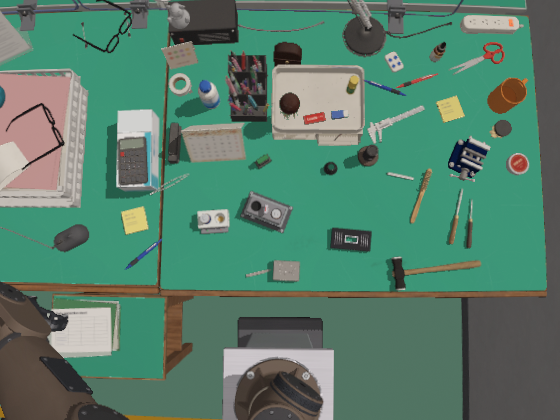

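View pics/side0.png

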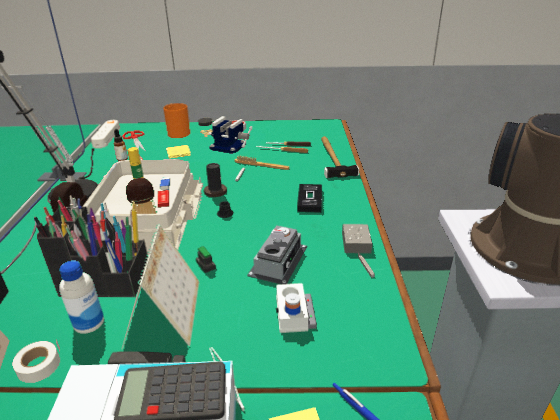

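```bash
cat > h.py <<'E'
import numpy as np, cv2
from bench import r
def K(m):
    f=210/np.tan(np.radians(m["fovy"]/2)); return f
def proj(n,X):
    m=r.camera_model(n); c=np.atleast_2d(X)@np.array(m["R"]).T+m["t"]
    s=c[:,:2]/c[:,2:]; s=s*(1+m["k1"]*(s**2).sum(1,keepdims=True))
    return s*K(m)+[m["cx"],m["cy"]]
def unproj(n,uv,z):
    m=r.camera_model(n); d=(np.atleast_2d(uv).astype(float)-[m["cx"],m["cy"]])/K(m); s=d.copy()
    for _ in range(20): s=d/(1+m["k1"]*(s**2).sum(1,keepdims=True))
    R=np.array(m["R"]); o=-R.T@m["t"]; v=np.c_[s,np.ones(len(s))]@R
    return o+v*((z-o[2])/v[:,2])[:,None]
def crop(n,x0,y0,w,h,k,img=None):
    im=r.camera(n)[:,:,::-1] if img is None else img
    return cv2.resize(im[y0:y0+h,x0:x0+w],None,fx=k,fy=k,interpolation=cv2.INTER_CUBIC)
E
python3 - <<'E'
from h import *
a=cv2.imread("pics/top0.png");b=cv2.imread("pics/side0.png")
A=crop("top",185,180,200,75,4,a)      # 800x300
B=crop("side",240,175,133,100,3,b); B2=crop("side",245,215,100,75,4,b);B3=crop("side",260,275,66,60,4,b)
cv2.imwrite("pics/c1.png",np.vstack([A,np.hstack([B2,np.zeros((300,400,3),np.uint8)])]) )
im=cv2.imread("pics/c1.png")
im[300:540,400:664]=B3
C=crop("side",290,178,34,42,4,b); im[300:468,664:800]=C
cv2.imwrite("pics/c1.png",im)
E
```

```text
(no output)
```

View pics/c1.png

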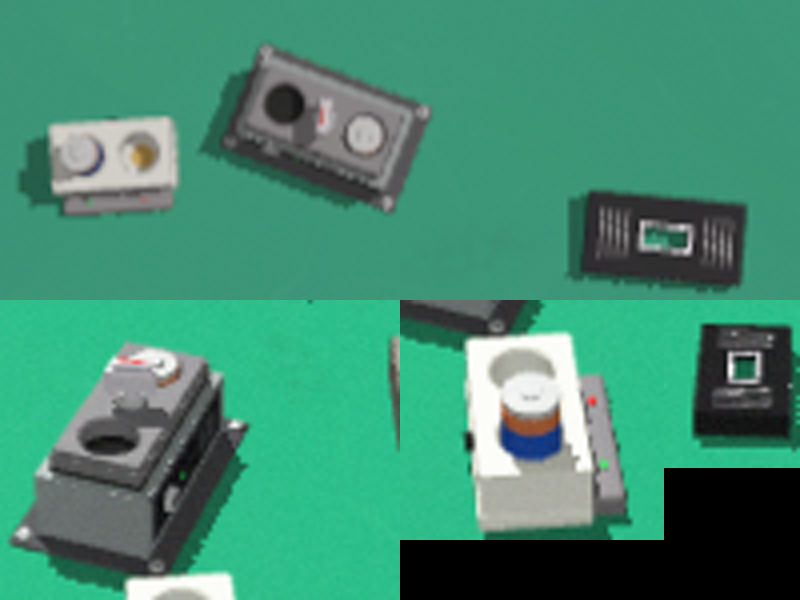

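```bash
cat > fit.py <<'E'
from h import *
from scipy.optimize import least_squares
T=lambda u,v:("top",185+(u+.5)/4-.5,180+(v+.5)/4-.5)
S2=lambda u,v:("side",245+(u+.5)/4-.5,215+(v-300+.5)/4-.5)
S3=lambda u,v:("side",260+(u-400+.5)/4-.5,275+(v-300+.5)/4-.5)
SC=lambda u,v:("side",290+(u-664+.5)/4-.5,178+(v-300+.5)/4-.5)
def fit(name,g,obs):
    def res(p):
        c,s=np.cos(p[2]),np.sin(p[2]); o=[]
        for (n,u,v),(x,y,z) in obs:
            o.append(proj(n,[p[0]+c*x-s*y,p[1]+s*x+c*y,z])[0]-[u,v])
        return np.ravel(o)
    q=least_squares(res,g,loss="soft_l1",x_scale=[.01,.01,.1])
    print(name,q.x.round(4)); print(res(q.x).reshape(-1,2).round(1).tolist())
    return q.x
E
python3 - <<'E'
from fit import *
b=fit("box",[.5,.03,-.4],[(T(265,47),(.042,.0685,.004)),(T(428,108),(.042,-.0685,.004)),(T(388,208),(-.042,-.0685,.004)),(T(226,143),(-.042,.0685,.004)),
 (T(285,104),(0,.031,.054)),(T(362,135),(0,-.031,.06)),(S2(110,436),(0,.031,.054)),(S2(240,428),(-.042,-.0685,.004)),(S2(12,535),(.042,.0685,.004)),(S2(157,567),(-.042,.0685,.004))])
c=fit("charger",[.48,.17,0],[(T(48,125),(.024,.044,.034)),(T(175,117),(.024,-.044,.034)),(T(178,187),(-.024,-.044,.034)),(T(52,193),(-.024,.044,.034)),(T(82,152),(0,.02,.058)),
 (S3(531,391),(0,.02,.059)),(S3(467,338),(.024,-.044,.034)),(S3(572,333),(-.024,-.044,.034)),(S3(592,468),(-.024,.044,.034)),(S3(475,478),(.024,.044,.034))])
v=fit("cover",[.44,-.18,0],[(T(586,190),(.03,.0575,.018)),(T(747,205),(.03,-.0575,.018)),(T(741,285),(-.03,-.0575,.018)),(T(580,272),(-.03,.0575,.018)),(T(666,238),(0,0,.018)),
 (SC(744,367),(0,0,.018)),(SC(702,325),(.03,-.0575,.018)),(SC(788,325),(-.03,-.0575,.018)),(SC(793,410),(-.03,.0575,.018)),(SC(696,412),(.03,.0575,.018))])
for n,uv,z in(("cell top",T(82,152),.059),("cell side",S3(531,391),.059),("empty top",T(285,104),.054),("empty side",S2(110,436),.054),("wing",T(323,115),.079)):
    print(n,unproj(uv[0],[uv[1:]],z).round(4))
o=r.get_obs();from scipy.spatial.transform import Rotation as R
print(R.from_rotvec(o["eef_rot"]).as_matrix().round(3))
E
```

```text
box [ 0.5494  0.0385 -0.3688]
[[-0.6, -1.5], [1.6, 0.2], [1.1, 1.6], [-1.6, 0.7], [-0.2, -0.2], [0.7, -0.2], [-1.0, -0.5], [1.8, -1.8], [-2.2, 1.0], [0.6, 2.6]]
charger [0.5238 0.1932 0.0566]
[[0.4, 0.2], [-1.1, 0.8], [-1.2, -0.2], [-0.1, -0.3], [-1.0, 0.5], [-0.4, -0.6], [-0.1, -0.5], [-0.5, -0.5], [-0.3, 0.3], [0.6, -0.7]]
cover [ 0.4678 -0.2079 -0.0678]
[[0.6, 0.6], [-0.4, -0.1], [-0.1, 0.4], [0.7, 0.7], [-0.4, 0.4], [-0.2, 0.0], [-0.8, -0.4], [0.3, 0.0], [-0.4, 1.2], [-0.7, 0.2]]
cell top [[0.524  0.2103 0.059 ]]
cell side [[0.522  0.2146 0.059 ]]
empty top [[0.5602 0.0669 0.054 ]]
empty side [[0.5585 0.0691 0.054 ]]
wing [[0.5495 0.0388 0.079 ]]
[[-0.896  0.444 -0.001]
 [ 0.444  0.896 -0.001]
 [ 0.    -0.001 -1.   ]]
```

```bash
cat > go.py <<'E'
from h import *
from scipy.spatial.transform import Rotation as R
def go(*targets):
    """targets (x,y,z,angle of tool y in world); prints shifts from the present pose"""
    o=r.get_obs(); M=R.from_rotvec(o["eef_rot"]).as_matrix(); a=np.arctan2(M[1,1],M[0,1])
    print("t",round(o["t"],2),"pos",o["position"].round(4),"ang",round(a,4),"F",o["force"].round(1),"gap",round(o["finger_gap"],3))
    for g in targets:
        d=M.T@(np.array(g[:3])-o["position"])*100
        print("shift cm",d.round(2),"yaw",round(-((g[3]-a+np.pi)%(2*np.pi)-np.pi),3))
E
python3 - <<'E'
from go import *
print(r.tcp_to_tips)
go((.523,.212,.16,-.369))
E
```

```text
0.019
t 0.1 pos [0.2772 0.5599 0.2128] ang 1.111 F [0.5 0.3 0.4] gap 0.996
shift cm [-37.46 -20.27   5.29] yaw 1.48
```

carry_out(rows=[{"x": -37.5, "y": -20.3, "z": 5.3, "yaw": 1.48}, {"x": -37.5, "y": -20.3, "z": 5.3, "yaw": 1.48}, {"x": -37.5, "y": -20.3, "z": 5.3, "yaw": 1.48}, {"x": -37.5, "y": -20.3, "z": 5.3, "yaw": 1.48}, {"x": -37.5, "y": -20.3, "z": 5.3, "yaw": 1.48}, {"x": -37.5, "y": -20.3, "z": 5.3, "yaw": 1.48}, {"x": -37.5, "y": -20.3, "z": 5.3, "yaw": 1.48}, {"x": -37.5, "y": -20.3, "z": 5.3, "yaw": 1.48}], gripper=70)

```text
t: 0.9
position: [0.5071, 0.234, 0.1636]
eef_rot: [-2.324, -2.113, 0.0]
force: [0.8, 0.8, 0.6]
finger_gap: 0.699
gripper_force: 0.0
```

```bash
python3 - <<'E'
from go import *
go((.523,.212,.16,-.369),(.523,.212,.09,-.369),(.523,.212,.065,-.369))
E
```

```text
t 0.9 pos [0.5071 0.234  0.1636] ang -0.0952 F [0.8 0.8 0.6] gap 0.699
shift cm [-2.04  1.79  0.36] yaw 0.274
shift cm [-2.04  1.79  7.36] yaw 0.274
shift cm [-2.04  1.79  9.86] yaw 0.274
```

carry_out(rows=[{"x": -2.0, "y": 1.8, "z": 3.0, "yaw": 0.274}, {"x": -2.0, "y": 1.8, "z": 5.5, "yaw": 0.274}, {"x": -2.0, "y": 1.8, "z": 5.5, "yaw": 0.274}, {"x": -2.0, "y": 1.8, "z": 5.5, "yaw": 0.274}, {"x": -2.0, "y": 1.8, "z": 5.5, "yaw": 0.274}])

```text
t: 1.4
position: [0.5227, 0.2151, 0.1102]
eef_rot: [2.582, 1.789, 0.002]
force: [0.6, 1.1, -0.3]
finger_gap: 0.7
gripper_force: 0.0
```

```bash
python3 - <<'E'
from go import *
go((.523,.212,.09,-.369),(.523,.212,.065,-.369))
a=crop("top",175,190,100,60,4);b=crop("side",245,215,100,90,4)
im=np.zeros((360,800,3),np.uint8); im[:240,:400]=a; im[:,400:]=b
cv2.imwrite("pics/d1.png",im)
E
```

```text
t 1.4 pos [0.5227 0.2151 0.1102] ang -0.3591 F [ 0.6  1.1 -0.3] gap 0.7
shift cm [-0.28  0.14  2.02] yaw 0.01
shift cm [-0.28  0.13  4.52] yaw 0.01
```

View pics/d1.png

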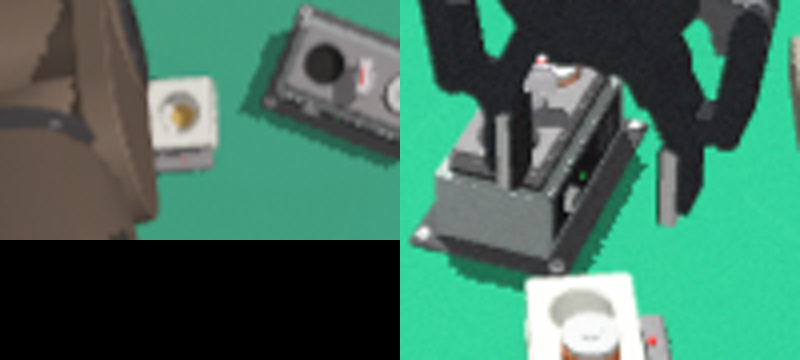

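```bash
python3 - <<'E'
from go import *
o=r.get_obs(); M=R.from_rotvec(o["eef_rot"]).as_matrix();p=o["position"]
for s in(1,-1):
  for w in(-.011,.011):
    for d in(.012,.019): print(s,w,d,((proj("side",p+M@[w,s*.02975,d])[0]-[245,215])*4+[400,0]).round(0))
E
```

```text
1 -0.011 0.012 [530. 228.]
1 -0.011 0.019 [530. 241.]
1 0.011 0.012 [511. 260.]
1 0.011 0.019 [511. 273.]
-1 -0.011 0.012 [665. 259.]
-1 -0.011 0.019 [664. 272.]
-1 0.011 0.012 [649. 293.]
-1 0.011 0.019 [648. 306.]
```

carry_out(rows=[{"x": -0.3, "y": 0.1, "z": 2.5, "yaw": 0.01}, {"x": -0.3, "y": 0.1, "z": 4.5, "yaw": 0.01}, {"x": -0.3, "y": 0.1, "z": 4.5, "yaw": 0.01}, {"x": -0.3, "y": 0.1, "z": 4.5, "yaw": 0.01}])

```text
t: 1.9
position: [0.5226, 0.2116, 0.0648]
eef_rot: [2.594, 1.772, 0.001]
force: [0.2, 0.5, -0.6]
finger_gap: 0.7
gripper_force: 0.0
```

```bash
python3 - <<'E'
from go import *
go((.523,.212,.065,-.369))
b=crop("side",235,225,133,100,6)
cv2.imwrite("pics/d2.png",b)
E
```

```text
t 1.9 pos [0.5226 0.2116 0.0648] ang -0.3718 F [ 0.2  0.5 -0.6] gap 0.7
shift cm [ 0.06  0.03 -0.02] yaw -0.003
```

View pics/d2.png

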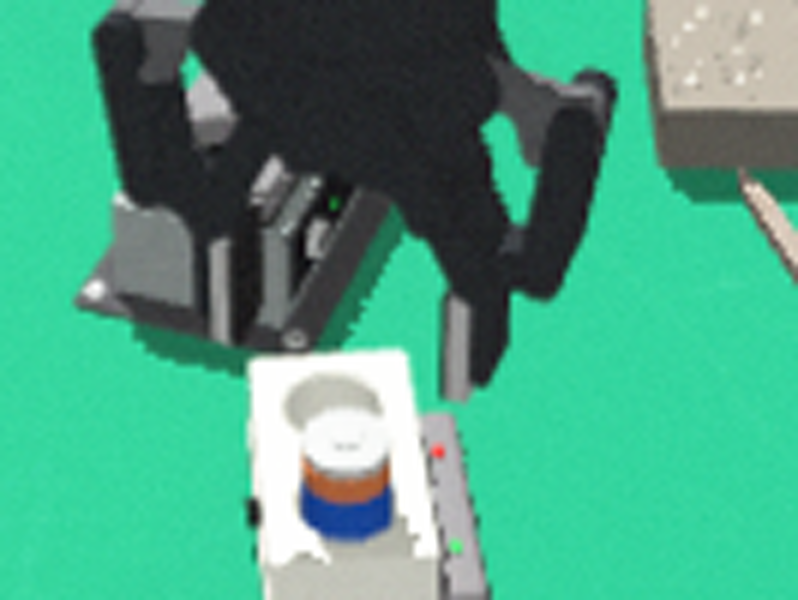

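```bash
python3 - <<'E'
from go import *
for z in(.046,.052,.07,.09): print(z,unproj("side",[[291.3,286.7],[235+220/6,225+340/6],[235+457/6,225+398/6]],z).round(4).tolist())
print(proj("side",[.523,.212,.06]),proj("top",[.523,.212,.06]),unproj("side",[[235+345/6,225+440/6]],.059))
a=r.camera("top")[:,:,::-1]; cv2.imwrite("pics/t2.png",cv2.resize(a[130:330,100:366],None,fx=3,fy=3))
E
```

```text
0.046 [[0.5229, 0.173, 0.046], [0.5584, 0.1587, 0.046], [0.4881, 0.1857, 0.046]]
0.052 [[0.5231, 0.1797, 0.052], [0.5581, 0.1656, 0.052], [0.4886, 0.1924, 0.052]]
0.07 [[0.5235, 0.2, 0.07], [0.5574, 0.1864, 0.07], [0.4902, 0.2122, 0.07]]
0.09 [[0.524, 0.2225, 0.09], [0.5565, 0.2094, 0.09], [0.492, 0.2342, 0.09]]
[[291.77563554 295.90109436]] [[204.46949293 217.94117788]] [[0.52189192 0.21690893 0.059     ]]
```

View pics/t2.png

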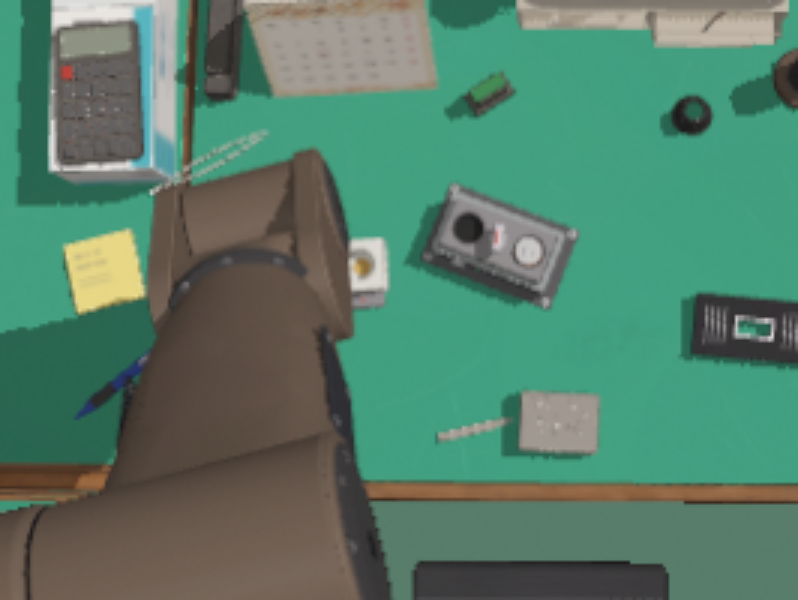

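carry_out(rows=[{"z": 0}, {"z": 0}, {"z": 0}, {"z": 0}, {"z": 0}, {"z": 0}], gripper=22, newtons=20)

```text
invalid input
```

```bash
python3 - <<'E'
from go import *
go((.523,.212,.065,-.369))
b=crop("side",235,225,133,100,6)
cv2.imwrite("pics/d3.png",b)
E
```

```text
t 2.0 pos [0.5229 0.2116 0.0653] ang -0.3723 F [0.3 0.1 0.4] gap 0.699
shift cm [ 0.04 -0.    0.03] yaw -0.003
```

View pics/d3.png

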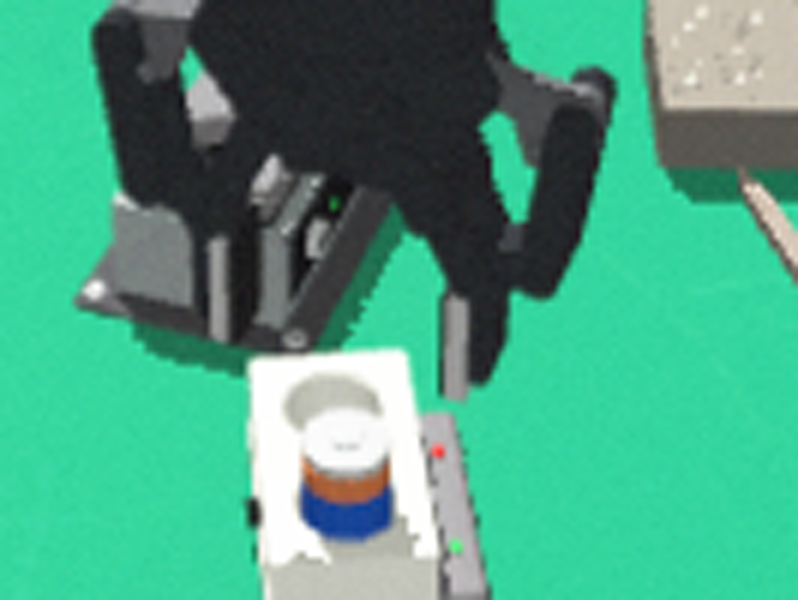

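carry_out(rows=[{"x": 0, "y": 0, "z": 0, "yaw": 0}, {"x": 0, "y": 0, "z": 0, "yaw": 0}, {"x": 0, "y": 0, "z": 0, "yaw": 0}, {"x": 0, "y": 0, "z": 0, "yaw": 0}, {"x": 0, "y": 0, "z": 0, "yaw": 0}], gripper=22, newtons=30)

```text
t: 2.55
position: [0.5223, 0.2112, 0.064]
eef_rot: [-2.595, -1.771, -0.0]
force: [0.7, -0.5, 0.0]
finger_gap: 0.222
gripper_force: 0.0
```

carry_out(rows=[{"x": 0, "y": 0, "z": 0, "yaw": 0}, {"x": 0, "y": 0, "z": 0, "yaw": 0}, {"x": 0, "y": 0, "z": 0, "yaw": 0}, {"x": 0, "y": 0, "z": 1.0, "yaw": 0}, {"x": 0, "y": 0, "z": 2.0, "yaw": 0}, {"x": 0, "y": 0, "z": 2.0, "yaw": 0}, {"x": 0, "y": 0, "z": 2.0, "yaw": 0}], gripper=65)

```text
t: 3.25
position: [0.5221, 0.2111, 0.0434]
eef_rot: [-2.595, -1.771, 0.002]
force: [0.0, -0.6, 0.8]
finger_gap: 0.65
gripper_force: 0.0
```

```bash
python3 - <<'E'
from go import *
go((.523,.212,.045,-.369))
b=r.camera("side")[:,:,::-1]
cv2.imwrite("pics/raw3.png",b)
cv2.imwrite("pics/d4.png",crop("side",235,225,133,100,6,b))
E
```

```text
t 3.25 pos [0.5221 0.2111 0.0434] ang -0.373 F [ 0.  -0.6  0.8] gap 0.65
shift cm [ 0.11  0.05 -0.16] yaw -0.004
```

View pics/d4.png

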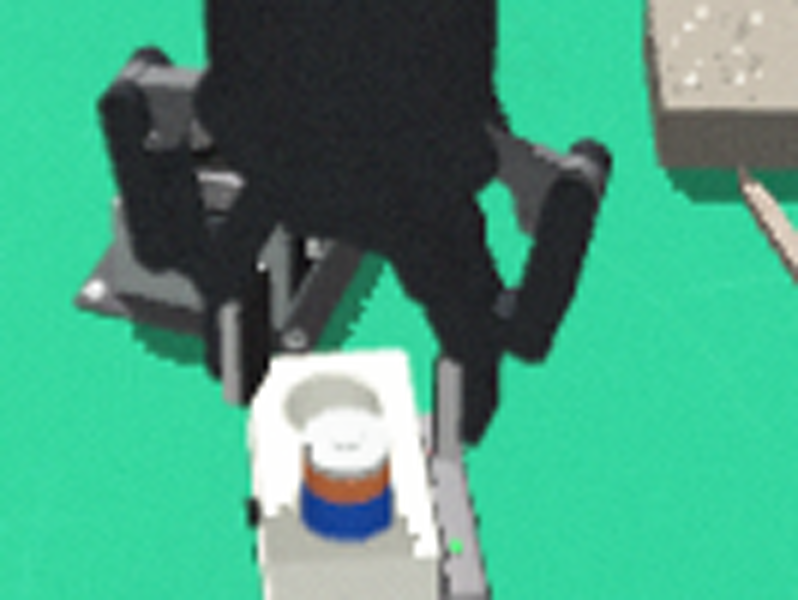

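carry_out(rows=[{"x": 0, "y": 0, "z": 0.6, "yaw": 0}, {"x": 0, "y": 0, "z": 1.2, "yaw": 0}, {"x": 0, "y": 0, "z": 1.2, "yaw": 0}])

```text
t: 3.6
position: [0.522, 0.2111, 0.0311]
eef_rot: [-2.595, -1.771, 0.002]
force: [-0.5, -1.1, -0.6]
finger_gap: 0.648
gripper_force: 0.0
```

carry_out(rows=[{"x": 0, "y": 0, "z": 0, "yaw": 0}, {"x": 0, "y": 0, "z": 0, "yaw": 0}, {"x": 0, "y": 0, "z": 0, "yaw": 0}, {"x": 0, "y": 0, "z": 0, "yaw": 0}, {"x": 0, "y": 0, "z": 0, "yaw": 0}], gripper=22)

```text
t: 4.1
position: [0.5225, 0.2112, 0.0322]
eef_rot: [2.595, 1.771, 0.001]
force: [-0.6, 0.4, 2.9]
finger_gap: 0.282
gripper_force: 29.4
```

carry_out(rows=[{"x": 0, "y": 0, "z": -1.0, "yaw": 0}, {"x": 0, "y": 0, "z": -3.0, "yaw": 0}, {"x": 0, "y": 0, "z": -5.0, "yaw": 0}, {"x": 0, "y": 0, "z": -7.5, "yaw": 0}, {"x": 0, "y": 0, "z": -7.5, "yaw": 0}], newtons=40)

```text
t: 4.6
position: [0.5235, 0.2116, 0.1102]
eef_rot: [2.593, 1.77, 0.007]
force: [-0.7, -0.1, -0.7]
finger_gap: 0.278
gripper_force: 39.3
```

```bash
python3 - <<'E'
from go import *
go((.5593,.0672,.107,-.369))
a=cv2.imread("pics/top0.png");b=cv2.imread("pics/side0.png")
def blob(im,u,v,w,inv,z,n):
    c=cv2.cvtColor(im,cv2.COLOR_BGR2GRAY)[v-w:v+w+1,u-w:u+w+1]
    c=cv2.resize(c,None,fx=8,fy=8,interpolation=cv2.INTER_CUBIC)
    t,m=cv2.threshold(c,0,255,(cv2.THRESH_BINARY_INV if inv else cv2.THRESH_BINARY)+cv2.THRESH_OTSU)
    k,l,s,ce=cv2.connectedComponentsWithStats(m)
    i=l[8*w+4,8*w+4]; p=(ce[i]+.5)/8-.5+[u-w,v-w]
    print(n,t,s[i],p.round(2),unproj(n,[p],z).round(4))
blob(a,256,206,7,True,.054,"top"); blob(b,272,249,9,True,.054,"side")
blob(a,275,213,7,False,.059,"top"); blob(a,205,218,6,False,.059,"top"); blob(b,292,297,9,False,.059,"side")
b=r.camera("side")[:,:,::-1]
h=cv2.cvtColor(b,cv2.COLOR_BGR2HSV); m=cv2.inRange(h,(105,150,60),(125,255,255))[200:340,230:340]
k,l,s,ce=cv2.connectedComponentsWithStats(m);i=1+s[1:,4].argmax();print(s[i],ce[i]+[230,200])
c=proj("side",np.array([.5225,.2112,.085])) ;print(c)
cv2.imwrite("pics/raw4.png",b)
E
```

```text
t 4.6 pos [0.5235 0.2116 0.1102] ang -0.3729 F [-0.7 -0.1 -0.7] gap 0.278
shift cm [-12.14   8.59   0.32] yaw -0.004
top 78.0 [  17   15   84   82 5349] [255.93 205.72] [[0.5599 0.0668 0.054 ]]
side 113.0 [  12    0  140  112 9772] [273.27 247.52] [[0.5563 0.0655 0.054 ]]
top 152.0 [  34   27   65   69 3591] [275.71 213.18] [[0.5384 0.0101 0.059 ]]
top 158.0 [   0    0  104  104 7619] [205.14 216.84] [[0.5262 0.2103 0.059 ]]
side 191.0 [    0     0   152   152 13036] [293.17 297.05] [[0.5207 0.2138 0.059 ]]
[ 54  71  16  17 220] [291.45       279.37727273]
[[292.04894975 284.42324212]]
```

carry_out(rows=[{"x": -4, "y": 2.9, "z": 0, "yaw": 0}, {"x": -8, "y": 5.8, "z": 0, "yaw": 0}, {"x": -12.1, "y": 8.6, "z": 0, "yaw": 0}, {"x": -12.1, "y": 8.6, "z": 0, "yaw": 0}, {"x": -12.1, "y": 8.6, "z": 0, "yaw": 0}])

```text
t: 5.15
position: [0.558, 0.0661, 0.1061]
eef_rot: [-2.596, -1.767, 0.002]
force: [0.1, -0.5, 0.8]
finger_gap: 0.273
gripper_force: 39.4
```

```bash
python3 - <<'E'
from go import *
go((.5597,.067,.107,-.366))
b=r.camera("side")[:,:,::-1];a=r.camera("top")[:,:,::-1]
im=np.zeros((600,800,3),np.uint8)
im[:,:400]=crop("side",235,190,80,120,5,b); im[:300,400:]=crop("top",215,175,100,75,4,a)
cv2.imwrite("pics/e1.png",im);cv2.imwrite("pics/raw5.png",b)
E
```

```text
t 5.15 pos [0.558  0.0661 0.1061] ang -0.3755 F [ 0.1 -0.5  0.8] gap 0.273
shift cm [ 0.15  0.13 -0.09] yaw -0.01
```

View pics/e1.png

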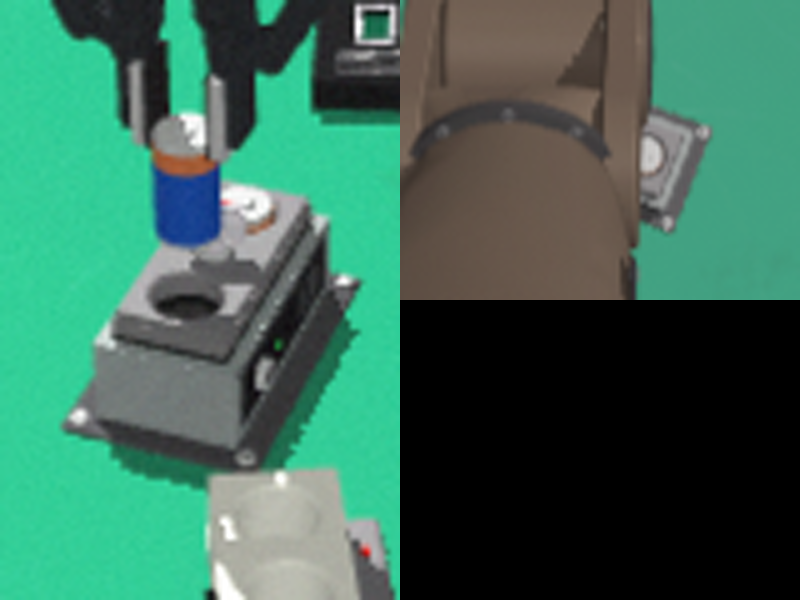

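```bash
python3 - <<'E'
from go import *
b=cv2.imread("pics/raw5.png")
h=cv2.cvtColor(b,cv2.COLOR_BGR2HSV); m=cv2.inRange(h,(100,120,40),(130,255,255))[205:255,250:295]
k,l,s,ce=cv2.connectedComponentsWithStats(m);i=1+s[1:,4].argmax();print(s[i]+[250,205,0,0,0],ce[i]+[250,205])
for p in((.558,.0661),(.5597,.067)): print(proj("side",[[*p,.054],[*p,.0845],[*p,.1345]]).round(2).tolist())
E
```

```text
[266 224  13  15 173] [272.06358382 231.16763006]
[[272.41, 247.7], [272.03, 235.14], [271.38, 213.49]]
[[271.55, 247.98], [271.16, 235.41], [270.48, 213.75]]
```

carry_out(rows=[{"x": 0.05, "y": 0.05, "z": 2.0, "yaw": -0.01}, {"x": 0.05, "y": 0.05, "z": 2.9, "yaw": -0.01}, {"x": 0.05, "y": 0.05, "z": 3.2, "yaw": -0.01}, {"x": 0.05, "y": 0.05, "z": 3.5, "yaw": -0.01}, {"x": 0.05, "y": 0.05, "z": 3.8, "yaw": -0.01}])

```text
t: 5.75
position: [0.5605, 0.068, 0.0709]
eef_rot: [2.582, 1.784, 0.006]
force: [2.3, -2.3, 0.6]
finger_gap: 0.273
gripper_force: 41.2
```

carry_out(rows=[{"x": 0, "y": 0, "z": 0.5, "yaw": 0}, {"x": 0, "y": 0, "z": 1.0, "yaw": 0}, {"x": 0, "y": 0, "z": 1.5, "yaw": 0}, {"x": 0, "y": 0, "z": 1.9, "yaw": 0}, {"x": 0, "y": 0, "z": 1.9, "yaw": 0}])

```text
t: 6.25
position: [0.5594, 0.0676, 0.0492]
eef_rot: [2.585, 1.784, 0.001]
force: [5.0, -3.2, -3.1]
finger_gap: 0.275
gripper_force: 40.8
```

carry_out(rows=[{"x": 0, "y": 0.1, "z": 0, "yaw": 0}, {"x": 0, "y": 0.1, "z": 0, "yaw": 0}, {"x": 0, "y": 0.1, "z": 0, "yaw": 0}, {"x": 0, "y": 0.1, "z": -2, "yaw": 0}, {"x": 0, "y": 0.1, "z": -5, "yaw": 0}, {"x": 0, "y": 0.1, "z": -7, "yaw": 0}, {"x": 0, "y": 0.1, "z": -7, "yaw": 0}], gripper=55)

```text
t: 6.95
position: [0.5607, 0.0673, 0.1223]
eef_rot: [2.584, 1.783, 0.005]
force: [0.7, 0.0, 0.2]
finger_gap: 0.555
gripper_force: 0.0
```

```bash
python3 - <<'E'
from go import *
go((.549,.0385,.12,-.366))
b=r.camera("side")[:,:,::-1];cv2.imwrite("pics/raw6.png",b)
g=b[225:270,245:310].astype(int)
h=cv2.cvtColor(b,cv2.COLOR_BGR2HSV)
m=cv2.inRange(h,(100,120,40),(130,255,255))[205:260,250:295]; print("blue px",(m>0).sum())
m=cv2.inRange(h,(5,110,70),(15,255,255))[205:260,250:310]; print("copper",cv2.connectedComponentsWithStats(m)[2:])
G=b[236:258,262:284].max(2); print("\n".join(" ".join(f"{v:3d}" for v in row) for row in G))
E
```

```text
t 6.95 pos [0.5607 0.0673 0.1223] ang -0.3628 F [0.7 0.  0.2] gap 0.555
shift cm [-3.11 -0.08  0.23] yaw 0.003
blue px 0
copper (array([[   0,    0,   60,   55, 3293],
       [  37,   29,    2,    2,    2],
       [  16,   46,    3,    2,    3],
       [  20,   48,    2,    1,    2]], dtype=int32), array([[29.51199514, 26.96781051],
       [37.5       , 29.5       ],
       [17.        , 46.66666667],
       [20.5       , 48.        ]]))
204 205 205 207 207 208 199 178 176 167 165 170 166 166 166 165 165 165 168 165 169 162
203 205 203 207 208 206 189 178 177 170 168 171 171 173 167 167 168 168 165 168 170 163
206 203 204 207 205 192 182 178 178 178 167 168 185 194 164 165 164 156 182 169 169 170
205 203 203 206 198 182 180 182 181 179 177 174 154 139 158 165 170 159 145 149 172 175
203 208 207 204 180 177 180 175 180 178 179 121 140 141 152 161 161 150 145 105 166 177
206 203 202 187 178 177 179 177 176 177 179 171 114 139 148 150 150 150 121  90 159 171
206 208 190 181 176 180 178 179 179 177 179 110  88  87 100 109 115 105  89  86  89  87
209 197 177 178 179 178 175 186 187 189 19
[... 577 characters left out ...]
 179 152  98 115 158 226 245 246 247 247 245 244 243 239 196 147 155 173 177 175 138
182 182 177 126 110 137 140 165 181 222 226 205 199 173 147 142 139 134 169 182 154 102
173 177 177 174 137 147 154 152 152 151 150 147 150 147 151 140 133 173 175 177 123  90
109 128 148 171 175 167 159 163 187 170 162 159 147 136 166 177 178 179 178 154 105 105
 93  94  95  97 112 113 143 152 168 173 178 175 178 180 179 178 178 177 171 120 119  89
 94 112 116  98  95  92  93  95  97 111 129 150 169 172 169 173 172 175 137  95  84  69
 95  97  94  94  94  95  94  92  92  96  93  95  97 109 113 145 152 148 100  84  82  53
 84  90  94  89  94  95  90  94  95  92 110  96  91  92  90  99 101  92  87  82  69  72
```

```bash
python3 - <<'E'
from go import *
for n,f,u,v in(("top","pics/top0.png",265,209),("side","pics/side0.png",278,230)):
    im=cv2.imread(f)[v-10:v+11,u-12:u+13].astype(float)
    w=np.clip(im[:,:,2]-np.maximum(im[:,:,1],im[:,:,0])-25,0,None)
    yy,xx=np.nonzero(w); P=unproj(n,np.c_[xx+u-12,yy+v-10],.079)[:,:2]; ww=w[yy,xx]
    k=np.abs(P-[.549,.0385]).max(1)<.02; P,ww=P[k],ww[k]
    c=(P*ww[:,None]).sum(0)/ww.sum(); C=((P-c)*ww[:,None]).T@(P-c)/ww.sum(); e,V=np.linalg.eigh(C)
    print(n,len(P),c.round(4),np.sqrt(e).round(4),"dir",np.arctan2(V[1,1],V[0,1]))
    print([(int(a),int(b)) for a,b in zip(xx[k]+u-12,yy[k]+v-10)],ww.round(0))
E
```

```text
top 4 [0.5487 0.0398] [0.    0.003] dir -3.1286309210318675
[(265, 207), (265, 208), (265, 209), (265, 210)] [30. 46. 47. 46.]
side 12 [0.5469 0.0404] [0.0019 0.0053] dir 2.5307017587901415
[(274, 229), (275, 229), (276, 229), (275, 230), (276, 230), (277, 230), (278, 230), (279, 230), (280, 230), (281, 230), (285, 235), (286, 235)] [ 7. 37. 41. 36. 45. 41. 83. 97. 59. 13.  6.  8.]
```

carry_out(rows=[{"x": -3.1, "y": -0.1, "z": 0, "yaw": 0.15}, {"x": -3.1, "y": -0.1, "z": 0, "yaw": 0.3}, {"x": -3.1, "y": -0.1, "z": 0, "yaw": 0.45}, {"x": -3.1, "y": -0.1, "z": 0, "yaw": 0.6}, {"x": -3.1, "y": -0.1, "z": 1, "yaw": 0.75}, {"x": -3.1, "y": -0.1, "z": 2, "yaw": 0.9}, {"x": -3.1, "y": -0.1, "z": 3, "yaw": 1.05}, {"x": -3.1, "y": -0.1, "z": 4, "yaw": 1.2}], gripper=35)

```text
t: 7.8
position: [0.5471, 0.0386, 0.0783]
eef_rot: [-3.141, -0.002, 0.003]
force: [0.0, -0.1, 0.3]
finger_gap: 0.349
gripper_force: 0.0
```

carry_out(rows=[{"x": 0, "y": 0, "z": 0, "yaw": 0.13}, {"x": 0, "y": 0, "z": 0, "yaw": 0.13}, {"x": 0, "y": 0, "z": 0, "yaw": 0.13}])

```text
t: 8.1
position: [0.5476, 0.0386, 0.0793]
eef_rot: [-3.136, 0.186, 0.002]
force: [-0.6, -0.2, -0.0]
finger_gap: 0.349
gripper_force: 0.0
```

```bash
python3 - <<'E'
from go import *
go((.549,.0387,.046,-1.69))
b=r.camera("side")[:,:,::-1];cv2.imwrite("pics/raw7.png",b)
E
```

```text
t 8.1 pos [0.5476 0.0386 0.0793] ang -1.6891 F [-0.6 -0.2 -0. ] gap 0.349
shift cm [ 0.14 -0.03  3.33] yaw 0.001
```

carry_out(rows=[{"x": 0.1, "y": 0, "z": 1.0, "yaw": 0}, {"x": 0.1, "y": 0, "z": 1.8, "yaw": 0}, {"x": 0.1, "y": 0, "z": 2.3, "yaw": 0}, {"x": 0.1, "y": 0, "z": 2.7, "yaw": 0}, {"x": 0.1, "y": 0, "z": 3.0, "yaw": 0}, {"x": 0.1, "y": 0, "z": 3.2, "yaw": 0}, {"x": 0.1, "y": 0, "z": 3.2, "yaw": 0}])

```text
t: 8.85
position: [0.5489, 0.0383, 0.0478]
eef_rot: [-3.136, 0.192, 0.0]
force: [-1.0, -0.1, 0.2]
finger_gap: 0.352
gripper_force: 0.0
```

```bash
python3 - <<'E'
from go import *
go((.549,.0387,.046,-1.69))
b=r.camera("side")[:,:,::-1];cv2.imwrite("pics/raw8.png",b)
cv2.imwrite("pics/f1.png",crop("side",240,195,80,75,8,b))
E
```

```text
t 8.85 pos [0.5489 0.0383 0.0478] ang -1.693 F [-1.  -0.1  0.2] gap 0.352
shift cm [ 0.   -0.04  0.18] yaw -0.003
```

View pics/f1.png

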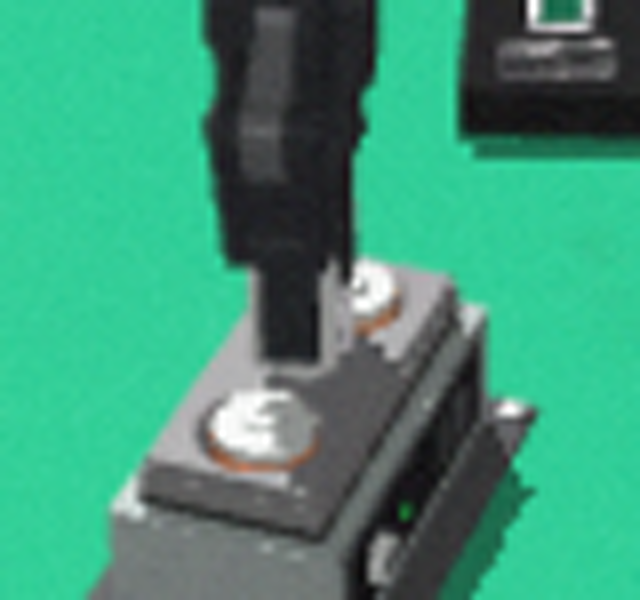

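carry_out(rows=[{"x": 0, "y": 0, "z": 0.1, "yaw": 0}, {"x": 0, "y": 0, "z": 0.2, "yaw": 0}, {"x": 0, "y": 0, "z": 0.2, "yaw": 0}, {"x": 0, "y": 0, "z": 0.2, "yaw": 0}, {"x": 0, "y": 0, "z": 0.2, "yaw": 0}], gripper=2, newtons=30)

```text
t: 9.4
position: [0.5491, 0.0385, 0.0467]
eef_rot: [-3.135, 0.192, -0.001]
force: [-1.7, 1.5, 8.6]
finger_gap: 0.092
gripper_force: 31.2
```

```bash
python3 - <<'E'
from go import *
go((.549,.0387,.046,-.366)); o=r.get_obs();print(o["ft_torque"],o["gripper_force"],o["joint_positions"])
E
```

```text
t 9.4 pos [0.5491 0.0385 0.0467] ang -1.6931 F [-1.7  1.5  8.6] gap 0.092
shift cm [-0.01 -0.02  0.07] yaw -1.327
[ 0.24415007  0.39427554 -0.03912834] 31.230960579123348 [-5.01155912e-02  6.13023923e-01  1.89485837e+00  4.04384064e-04
  6.32771846e-01  1.64260985e+00]
```

carry_out(rows=[{"x": 0, "y": 0, "z": -0.15, "yaw": -0.15}, {"x": 0, "y": 0, "z": -0.15, "yaw": -0.3}, {"x": 0, "y": 0, "z": -0.15, "yaw": -0.45}, {"x": 0, "y": 0, "z": -0.15, "yaw": -0.6}, {"x": 0, "y": 0, "z": -0.15, "yaw": -0.75}, {"x": 0, "y": 0, "z": -0.15, "yaw": -0.9}, {"x": 0, "y": 0, "z": -0.15, "yaw": -1.05}, {"x": 0, "y": 0, "z": -0.15, "yaw": -1.2}])

```text
t: 10.2
position: [0.5491, 0.0384, 0.0469]
eef_rot: [-2.691, -1.62, -0.0]
force: [3.8, -0.5, -10.0]
finger_gap: 0.093
gripper_force: 30.8
```

carry_out(rows=[{"x": 0, "y": 0, "z": 0, "yaw": -0.08}, {"x": 0, "y": 0, "z": 0, "yaw": -0.08}])

```text
t: 10.4
position: [0.5492, 0.0383, 0.0469]
eef_rot: [2.629, 1.72, 0.0]
force: [5.2, 0.5, -11.9]
finger_gap: 0.087
gripper_force: 30.6
```

```bash
python3 - <<'E'
from go import *
go((.549,.0387,.046,-.366)); o=r.get_obs();print(o["ft_torque"],o["gripper_force"],o["joint_positions"])
E
```

```text
t 10.4 pos [0.5492 0.0383 0.0469] ang -0.4119 F [  5.2   0.5 -11.9] gap 0.087
shift cm [ 0.03 -0.03  0.09] yaw -0.046
[ 0.00405509 -0.71598418  0.05262664] 30.551747594727203 [-5.03389686e-02  6.12935222e-01  1.89417818e+00  1.64072020e-04
  6.34315737e-01  3.61465931e-01]
```

carry_out(rows=[{"x": 0, "y": 0, "z": 0, "yaw": -0.02}, {"x": 0, "y": 0, "z": 0, "yaw": -0.03}, {"x": 0, "y": 0, "z": 0, "yaw": -0.04}])

```text
t: 10.7
position: [0.5491, 0.0383, 0.047]
eef_rot: [2.596, 1.77, 0.0]
force: [6.3, -0.6, -15.6]
finger_gap: 0.093
gripper_force: 30.1
```

```bash
python3 - <<'E'
from go import *
go((.549,.0387,.046,-.366)); o=r.get_obs();print(o["ft_torque"],o["gripper_force"],o["joint_positions"][5])
E
```

```text
t 10.7 pos [0.5491 0.0383 0.047 ] ang -0.3739 F [  6.3  -0.6 -15.6] gap 0.093
shift cm [ 0.03 -0.03  0.1 ] yaw -0.008
[ 0.04908066 -0.93697639 -0.05326825] 30.080028529046103 0.32343612916713044
```

carry_out(rows=[{"x": 0, "y": 0, "z": 0, "yaw": -0.02}, {"x": 0, "y": 0, "z": 0, "yaw": -0.03}, {"x": 0, "y": 0, "z": 0, "yaw": -0.03}])

```text
t: 11.0
position: [0.5491, 0.0383, 0.047]
eef_rot: [-2.569, -1.808, -0.0]
force: [6.2, 0.1, -16.1]
finger_gap: 0.091
gripper_force: 30.2
```

```bash
python3 - <<'E'
from go import *
go((.549,.0387,.046,-.366)); o=r.get_obs();print(o["ft_torque"],o["gripper_force"],o["joint_positions"][5])
E
```

```text
t 11.0 pos [0.5491 0.0383 0.047 ] ang -0.3446 F [  6.2   0.1 -16.1] gap 0.091
shift cm [ 0.03 -0.02  0.1 ] yaw 0.021
[ 0.03179203 -0.92811223 -0.2405811 ] 30.227829093346372 0.2938038667911705
```

carry_out(rows=[{"x": 0, "y": 0, "z": 0, "yaw": 0}, {"x": 0, "y": 0, "z": 0, "yaw": 0}, {"x": 0, "y": 0, "z": -0.5, "yaw": 0}, {"x": 0, "y": 0, "z": -2, "yaw": 0}, {"x": 0, "y": 0, "z": -5, "yaw": 0}, {"x": 0, "y": 0, "z": -8, "yaw": 0}, {"x": 0, "y": 0, "z": -8, "yaw": 0}], gripper=35)

```text
t: 11.7
position: [0.5505, 0.0384, 0.1316]
eef_rot: [2.565, 1.807, 0.008]
force: [-0.2, -0.2, -0.5]
finger_gap: 0.353
gripper_force: 0.0
```

```bash
python3 - <<'E'
from go import *
from fit import fit
a=r.camera("top")[:,:,::-1]; s=r.camera("side")[:,:,::-1]
for n,im,u,v,w,hh in(("top",a,351,239,9,6),("side",s,310,194,7,7)):
    g=im[v-hh:v+hh+1,u-w:u+w+1].astype(float); lo=g.min(2); wt=np.clip(lo-70,0,None)
    yy,xx=np.nonzero(wt); P=np.c_[xx+u-w,yy+v-hh]; ww=wt[yy,xx]
    x0,x1,y0,y1=P[:,0].min(),P[:,0].max(),P[:,1].min(),P[:,1].max()
    q=unproj(n,P,.018)[:,:2]; c=(q*ww[:,None]).sum(0)/ww.sum(); C=((q-c)*ww[:,None]).T@(q-c)/ww.sum(); e,V=np.linalg.eigh(C)
    print(n,(x0,x1,y0,y1),"slot",c.round(4),np.sqrt(e).round(4),"long dir",V[:,1].round(3))
# whole cover outline in top
g=a.max(2); m=((g<75)*255).astype(np.uint8)[220:262,320:385]; m=cv2.morphologyEx(m,cv2.MORPH_CLOSE,np.ones((9,9)))
k,l,st,ce=cv2.connectedComponentsWithStats(m); i=l[20,31]; P=np.argwhere(l==i)[:,::-1].astype(np.float32)
R_=cv2.minAreaRect(P); print(R_,ce[i]+[320,220],st[i])
bx=cv2.boxPoints(R_)+[320,220]; print(unproj("top",bx,.018).round(4)[:,:2].tolist(), unproj("top",[np.array(R_[0])+[320,220]],.018))
go((.468,-.208,.08,-.068)); 
# wing check: red pixels
for n,im,u,v in(("side",s,278,230),):
    f=im[v-10:v+11,u-12:u+13].astype(float); w=np.clip(f[:,:,2]-f[:,:,:2].max(2)-25,0,None)
    yy,xx=np.nonzero(w); print([(int(x)+u-12,int(y)+v-10,int(w[y,x])) for y,x in zip(yy,xx)])
b=[.5491,.0383]; d=np.array([.36,.933])
print(proj("side",[[*(np.array(b)+d*t),.079] for t in(-.013,0,.013)]).round(1).tolist())
E
```

```text
top (np.int64(342), np.int64(360), np.int64(233), np.int64(245)) slot [ 0.4691 -0.2091] [0.0078 0.0137] long dir [0.089 0.996]
side (np.int64(303), np.int64(317), np.int64(187), np.int64(201)) slot [ 0.4673 -0.2061] [0.0082 0.0207] long dir [0.182 0.983]
((30.15163803100586, 19.331966400146484), (39.47358322143555, 20.189470291137695), 5.19442892074585) [350.1081761 239.3572327] [ 10   8  41  23 795]
[[0.4439, -0.1463], [0.5024, -0.1517], [0.4929, -0.2665], [0.4344, -0.2606]] [[ 0.46836095 -0.20621417  0.018     ]]
t 11.8 pos [0.549  0.0384 0.1284] ang -0.3431 F [ 0.9  0.3 -0.1] gap 0.35
shift cm [-25.93   0.65   4.82] yaw -0.275
[(278, 228, 44), (279, 228, 2), (277, 229, 4), (278, 229, 30), (277, 230, 65), (276, 231, 71), (277, 231, 14), (289, 233, 2), (288, 234, 18), (289, 234, 1), (285, 235, 8), (286, 235, 9), (287, 235, 27), (288, 235, 7), (281, 236, 15), (282, 236, 16), (283, 236, 17), (284, 236, 19), (285, 236, 7), (286, 236, 4)]
[[279.0, 226.0], [276.7, 229.4], [274.3, 232.8]]
```

carry_out(rows=[{"x": -4.5, "y": 0.1, "z": 0, "yaw": 0}, {"x": -9, "y": 0.2, "z": 0, "yaw": -0.1}, {"x": -13.5, "y": 0.3, "z": 1, "yaw": -0.2}, {"x": -18, "y": 0.5, "z": 2, "yaw": -0.26}, {"x": -22.5, "y": 0.6, "z": 4, "yaw": -0.26}, {"x": -25.9, "y": 0.7, "z": 6, "yaw": -0.26}, {"x": -25.9, "y": 0.7, "z": 8, "yaw": -0.26}, {"x": -25.9, "y": 0.7, "z": 8, "yaw": -0.26}], gripper=100)

```text
t: 12.6
position: [0.4666, -0.2079, 0.0448]
eef_rot: [-2.31, -2.121, 0.002]
force: [0.0, -0.8, 0.6]
finger_gap: 1.001
gripper_force: 0.0
```

```bash
python3 - <<'E'
from go import *
r.camera("side"); go((.4687,-.208,-.02,-.082))
E
```

```text
t 12.65 pos [ 0.4674 -0.2076  0.0461] ang -0.0839 F [ 1.1  0.2 -0.4] gap 1.002
shift cm [-0.04  0.15  6.61] yaw -0.002
```

carry_out(rows=[{"x": 0, "y": 0.1, "z": 2, "yaw": 0}, {"x": 0, "y": 0.1, "z": 4, "yaw": 0}, {"x": 0, "y": 0.1, "z": 4.5, "yaw": 0}, {"x": 0, "y": 0.1, "z": 5, "yaw": 0}, {"x": 0, "y": 0.1, "z": 5, "yaw": 0}])

```text
t: 13.15
position: [0.4697, -0.2077, -0.0022]
eef_rot: [2.311, 2.128, 0.0]
force: [0.1, -0.9, -0.3]
finger_gap: 1.0
gripper_force: 0.0
```

carry_out(rows=[{"x": 0, "y": 0, "z": 0.6, "yaw": 0}, {"x": 0, "y": 0, "z": 1.1, "yaw": 0}, {"x": 0, "y": 0, "z": 1.6, "yaw": 0}, {"x": 0, "y": 0, "z": 1.6, "yaw": 0}])

```text
t: 13.55
position: [0.4692, -0.2079, -0.0191]
eef_rot: [-2.311, -2.127, 0.0]
force: [0.5, -0.2, 0.9]
finger_gap: 1.0
gripper_force: 0.0
```

carry_out(rows=[{"x": 0, "y": 0, "z": 0, "yaw": 0}, {"x": 0, "y": 0, "z": 0, "yaw": 0}, {"x": 0, "y": 0, "z": 0, "yaw": 0}, {"x": 0, "y": 0, "z": 0, "yaw": 0}], gripper=55, newtons=40)

```text
t: 13.95
position: [0.4695, -0.208, -0.0182]
eef_rot: [2.312, 2.127, 0.0]
force: [-1.3, 0.4, 6.0]
finger_gap: 0.69
gripper_force: 43.7
```

carry_out(rows=[{"x": 0, "y": 0, "z": -0.5, "yaw": 0}, {"x": 0, "y": 0, "z": -1.5, "yaw": 0}, {"x": 0, "y": 0, "z": -3.5, "yaw": 0}, {"x": 0, "y": 0, "z": -6, "yaw": 0}, {"x": 0, "y": 0, "z": -9, "yaw": 0}, {"x": 0, "y": 0, "z": -11, "yaw": 0}, {"x": 0, "y": 0, "z": -11, "yaw": 0}], newtons=60)

```text
t: 14.65
position: [0.4704, -0.2085, 0.0943]
eef_rot: [2.308, 2.124, 0.002]
force: [0.7, 0.4, -2.1]
finger_gap: 0.685
gripper_force: 66.0
```

```bash
python3 - <<'E'
from go import *
s=r.camera("side")[:,:,::-1]; cv2.imwrite("pics/raw9.png",s)
go((.5491,.0383,.092,-.37)); print(r.get_obs()["gripper_force"])
o=r.get_obs();p=o["position"]; print(proj("side",[[p[0],p[1],p[2]+.0185+.018],[p[0],p[1],.018]]))
g=s.max(2)[150:215,285:335]; print("\n".join("".join("#" if v<60 else "+" if v<110 else "O" if v>190 and s[150+i,285+j].min()>110 else "." for j,v in enumerate(row)) for i,row in enumerate(g)))
E
```

```text
t 14.7 pos [ 0.4698 -0.2082  0.0928] ang -0.083 F [-0.8  0.2 -1.3] gap 0.686
shift cm [25.22  5.86  0.06] yaw 0.287
66.03414863348007
[[309.43023745 154.54830737]
 [308.59654332 194.35460178]]
+......+##+.+#########+++++++#########+.+##.......
.+++++++##+.+########.......O.########..+##+......
.......+##+.+########O.#####O.########+.+##+......
........##+.+########O.+....O.########..+##+......
........##+.+########O......O.########..+##++.....
........##+.+########O......O+########..+##.......
........##+.+########OO.....O.########..+##.......
........++..+########OOOOOOOO.########..+#+...+...
............+#########################..++........
............+######+++#++++...+.+#####.........+..
............+######++##++#############............
............+########################+..........+.
............+########################+............
............+########################+............
............#########################+............
O...........#########################+............
...O........#########################+............
............#########################+..
[... 1707 characters left out ...]
.....................................
..................................................
..................................................
..................................................
..............................+...................
............................++++++++++++++++++++++
.............................+++++++++++++++++++++
............................++++++++++++++++++++++
............................++++++++.+++++++++++++
............................++++++++++++++++++++++
............................++++++++++++++++++++++
............................++++++++++++++++++++++
............................++++++++++++++++++++++
............................++++++++++++++++++++++
```

carry_out(rows=[{"x": 4.4, "y": 1.0, "z": 0, "yaw": 0.05}, {"x": 8.8, "y": 2.0, "z": 0, "yaw": 0.12}, {"x": 13.2, "y": 3.0, "z": 0, "yaw": 0.2}, {"x": 17.6, "y": 4.1, "z": 0, "yaw": 0.287}, {"x": 22, "y": 5.1, "z": 0, "yaw": 0.287}, {"x": 25.2, "y": 5.9, "z": 0, "yaw": 0.287}, {"x": 25.2, "y": 5.9, "z": 0, "yaw": 0.287}, {"x": 25.2, "y": 5.9, "z": 0, "yaw": 0.287}])

```text
t: 15.5
position: [0.5485, 0.0388, 0.0904]
eef_rot: [-2.59, -1.777, 0.002]
force: [-0.4, -0.4, -0.7]
finger_gap: 0.685
gripper_force: 65.9
```

```bash
python3 - <<'E'
from go import *
s=r.camera("side")[:,:,::-1]; cv2.imwrite("pics/raw10.png",s)
go((.5491,.0383,.08,-.37))
o=r.get_obs();p=o["position"]; print(proj("side",[[p[0],p[1],p[2]+.0185+.018]]))
g=s.max(2)[190:262,245:310]; print("\n".join("".join("#" if v<60 else "+" if v<110 else "O" if v>190 and s[190+i,245+j].min()>110 else "." for j,v in enumerate(row)) for i,row in enumerate(g)))
E
```

```text
t 15.55 pos [0.5485 0.038  0.0906] ang -0.3696 F [-0.2 -0.1 -0.5] gap 0.687
shift cm [0.05 0.05 1.06] yaw 0.0
[[276.55761698 208.99053917]]
.###################..................+#############+....########
.##################+...................+#############...+########
.+#################....................+#############+..+########
..+##+############+.....................+#############..+########
.......+###########..........+++........+#############++########+
.........+##########+........#######++...+###########++#########+
..........+#########+.......+#####+#+################++#########.
..........+#########+......+####++...++##############+#########+.
...........##+++####+.....+####+..+++++....+###################..
...........##..+####+....+#####+++++...+++++##################...
...........##..+####+....######++...++++++..+################+...
...........+#..+####+...+####++..+++++...++++################....
...........+#..+####+..+#########++...++++++.+##############.....
...........+#..+####+.+########++++###++....++############++.....
...........+#+.+####++#########.OO..
[... 3091 characters left out ...]
.........+++++++#+..+######++####++.....
.................................+++++++++..++######++#####......
..............+++...............++++++++++..+######++##+##+......
...........O.++++++++.+++++++++++++++++#++.+#######+######++.....
...........O.+++++..+++++++++++++++++++#+..+######++#####+.......
..........OO.+++++++++++++++++++++++++#+..+#######+#####++.++....
.........OOO.+#+++++++++++++++++++++++++.++######++#####++.......
.........OOOO.+++###+++++++++++++++++++..+###+##++#####++........
............O....++++###++++++++++++#++.++###.##++#####+.+.......
......................+++####+++++++#+.++######++#####++.........
..........................++++###++#+..+##++###++#####+++........
```

carry_out(rows=[{"x": 0.05, "y": 0.05, "z": 2, "yaw": 0}, {"x": 0.05, "y": 0.05, "z": 3.5, "yaw": 0}, {"x": 0.05, "y": 0.05, "z": 4.2, "yaw": 0}, {"x": 0.05, "y": 0.05, "z": 4.6, "yaw": 0}, {"x": 0.05, "y": 0.05, "z": 5.0, "yaw": 0}, {"x": 0.05, "y": 0.05, "z": 5.0, "yaw": 0}])

```text
t: 16.15
position: [0.5497, 0.0383, 0.0414]
eef_rot: [-2.592, -1.774, -0.0]
force: [0.4, 0.3, -1.0]
finger_gap: 0.686
gripper_force: 66.0
```

carry_out(rows=[{"x": 0, "y": 0, "z": 0.4, "yaw": 0}, {"x": 0, "y": 0, "z": 0.7, "yaw": 0}, {"x": 0, "y": 0, "z": 0.9, "yaw": 0}, {"x": 0, "y": 0, "z": 1.1, "yaw": 0}, {"x": 0, "y": 0, "z": 1.2, "yaw": 0}])

```text
t: 16.65
position: [0.5497, 0.0386, 0.0293]
eef_rot: [-2.592, -1.775, 0.0]
force: [0.1, -0.4, -1.0]
finger_gap: 0.685
gripper_force: 66.0
```

carry_out(rows=[{"x": 0, "y": 0, "z": 0.2, "yaw": 0}, {"x": 0, "y": 0, "z": 0.35, "yaw": 0}, {"x": 0, "y": 0, "z": 0.5, "yaw": 0}, {"x": 0, "y": 0, "z": 0.5, "yaw": 0}])

```text
t: 17.05
position: [0.55, 0.0385, 0.0247]
eef_rot: [2.592, 1.775, 0.001]
force: [-0.3, 0.2, 6.9]
finger_gap: 0.686
gripper_force: 66.7
```

carry_out(rows=[{"x": 0, "y": 0, "z": 0.1, "yaw": 0}, {"x": 0, "y": 0, "z": 0.2, "yaw": 0}, {"x": 0, "y": 0, "z": 0.2, "yaw": 0}])

```text
t: 17.35
position: [0.55, 0.0386, 0.023]
eef_rot: [2.592, 1.775, 0.001]
force: [-2.5, -0.2, 7.3]
finger_gap: 0.685
gripper_force: 67.0
```

Springs engaged; press in 1 mm steps until the force rises sharply.

carry_out(rows=[{"x": 0, "y": 0, "z": 0.1, "yaw": 0}, {"x": 0, "y": 0, "z": 0.1, "yaw": 0}])

```text
t: 17.55
position: [0.5501, 0.0385, 0.0229]
eef_rot: [2.592, 1.774, 0.002]
force: [-4.4, -0.3, 19.4]
finger_gap: 0.683
gripper_force: 68.3
```

carry_out(rows=[{"x": 0, "y": 0, "z": 0.1, "yaw": 0}, {"x": 0, "y": 0, "z": 0.1, "yaw": 0}])

```text
t: 17.75
position: [0.5502, 0.0385, 0.0229]
eef_rot: [2.591, 1.774, 0.003]
force: [-7.7, -0.9, 33.2]
finger_gap: 0.684
gripper_force: 69.8
```

carry_out(rows=[{"x": 0, "y": 0, "z": 0.1, "yaw": 0}, {"x": 0, "y": 0, "z": 0.1, "yaw": 0}])

```text
t: 17.95
position: [0.5502, 0.0385, 0.0228]
eef_rot: [2.591, 1.774, 0.003]
force: [-11.7, -0.1, 46.0]
finger_gap: 0.685
gripper_force: 71.3
```

carry_out(rows=[{"x": 0, "y": 0, "z": -0.15, "yaw": 0}, {"x": 0, "y": 0, "z": -0.15, "yaw": 0}])

```text
t: 18.15
position: [0.5502, 0.0386, 0.0229]
eef_rot: [2.591, 1.774, 0.002]
force: [-5.3, -0.2, 25.6]
finger_gap: 0.685
gripper_force: 69.0
```

```bash
python3 - <<'E'
from go import *
s=r.camera("side")[:,:,::-1]; cv2.imwrite("pics/raw11.png",s)
go((.5491,.0383,.0225,-.37)); print(r.get_obs()["ft_torque"])
c,sn=np.cos(-.37),np.sin(-.37)
W=lambda x,y,z:[.5491+c*x-sn*y,.0383+sn*x+c*y,z]
print(proj("side",[W(0,0,.059),W(.03,.0575,.041),W(-.03,.0575,.041),W(-.03,-.0575,.041),W(.03,.0575,.059),W(-.03,.0575,.059),W(-.03,-.0575,.059)]).round(1).tolist())
g=s.max(2)[208:278,245:320]; print("\n".join("%d "%(208+i)+"".join("#" if v<60 else "+" if v<110 else "O" if v>190 and s[208+i,245+j].min()>110 else "." for j,v in enumerate(row)) for i,row in enumerate(g)))
E
```

```text
t 18.2 pos [0.5502 0.0385 0.0229] ang -0.37 F [-5.1  0.3 26.1] gap 0.683
shift cm [-0.06 -0.09  0.04] yaw 0.0
[ 0.17695659  1.34956709 -0.00303541]
[[276.9, 237.5], [252.3, 257.8], [280.6, 264.4], [299.9, 232.5], [251.9, 250.5], [280.5, 257.0], [300.0, 225.5]]
208 ##########+.....+#################################...+++++######+++........
209 +#########+......################################....+++++########.........
210 +##########......###############################+.....+++#########.........
211 +##########.....+################################.....+++#########.........
212 +##########.....#################################+....+++#######++.........
213 .##########+...+##################################.....++########+.........
214 .+#########+...###################################+....+#########..........
215 .+##########..+####################################.....+########..........
216 .+####################.++##################+#######.....+########..........
217 .+###################.....++..++###################.....+#######+..........
218 ..###################............++
[... 4060 characters left out ...]
......................++###++#####++........................
270 ......................................+##++###+##+.+.......................
271 ......................................+##++#####++..+...+..................
272 .....OO...............................+#++#####++++.....+..................
273 ....OOO...+...........................##++#####++........++................
274 .....O...++#++++......................+++######+....+......................
275 ...++.....++####++++..................+++#####++...........................
276 .....++++..++########+++..............++#####++...+........+...............
277 .........++++++###+######+++.........+++#####++....+.+.....................
```

```bash
python3 -c "
from bench import r
print(r.finish_job())"
```

```text
the job is handed in; nothing more can be done
None
```

The fresh cell is in the empty well, terminal up, the button is at its open stop, and the cover is pressed down onto the shoulder and held there with about 26 N; I handed the job in at about 18 s, but the verdict was not reported.

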